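Isolate the probes and point out the one to replace

TASK

Press down the raised end of the black rocker switch so that it tips fully over and cuts the probe supply. Then show the technician watching over the hut camera which probe is to be replaced: point from above at the top of the shorter of the two copper probes, fingertips just above it (about 1 to 4 cm) without touching, stay there for at least two seconds, and then draw the hand back about 15 cm or more from it. Touch nothing but the switch panel, pick nothing up, and keep the fingers well away from the taller probe so that there is no doubt which one is meant.

Things in the scene. Friction and masses are not known exactly. Their poses are not given: they have to be found in the camera images.
- panel: brown bakelite switch panel, fixed to the shelf, 136 x 96 mm, 40 mm high, with a black rocker in a low frame (46 mm high over the shelf) in the middle of its top; origin at the centre of its underside, z up; the rocker lies along the panel's x axis, its pivot 52 mm above the origin along the panel's y axis
- rocker (a joint): tilt of the black rocker (60 x 28 mm, a shallow V of two flat wings 30 mm long). 0 = on: the wing on the panel's +x side stands up 0.32 rad, its outer end 65 mm above the shelf, the other wing level. 0.32 rad = off, fully over: the +x wing lies level, its top 56 mm above the shelf. Starts at 0 to 0.06. Stiff (3 N at the outer end), stays where it is left
- raised_end (a point): point on the top face of the rocker's raised (+x) wing, on its middle line, 20 mm out from the pivot, where to press down; moves with the rocker: about 62 mm above the shelf at the start, 56 mm when fully over
- short_probe: the shorter copper sensor probe, loose, standing upright on a round steel foot 60 mm across and 16 mm high: stem 12 mm and head 18 mm in diameter, 100 mm tall in all; origin at the centre of its underside, z up
- short_probe_top (a point): top of the shorter probe, on its axis, 100 mm above the shelf
- tall_probe: the taller copper sensor probe, loose, like the shorter one (same foot, stem and head) but 160 mm tall; origin at the centre of its underside, z up. The two probes stand at least 150 mm apart and may be either way round
- tall_probe_top (a point): top of the taller probe, on its axis, 160 mm above the shelf
- dial: cream enamel hygrometer dial, fixed, lying face up, round, 116 mm across, 37 mm high; origin at the centre of its underside
- jar: squat amber glass desiccant jar with a tin cap, loose, 80 mm across, 74 mm tall; origin at the centre of its underside
- hub: dented tin anemometer hub with three short arms, loose, 114 mm across the arm tips, 50 mm tall; origin at the centre of its underside

How it is judged (in metres and radians):
On the way, in this order (a step that is already met when the one before it is completed fails the run):
1. the rocker is pressed fully over (value of joint rocker above 0.26 rad), for 0.2 s.
2. the tool point dwells just above the shorter probe for two seconds (horizontal distance between the grasp point and short_probe_top below 0.025 m and z of the grasp point in the frame of short_probe_top between 0.015 and 0.075 m and value of joint rocker above 0.26 rad), for 2 s.
At the end, for the whole second after the job is handed in: Rocker beyond 0.26 of 0.32 rad; then the tool point stayed 2 s within 25 mm sideways of and 15 to 75 mm above the shorter probe's top; at the end it is over 130 mm away, and probes, jar and hub are upright (0.1 rad), at rest, within 15 mm of their starts (value of joint rocker above 0.26 rad and distance between the grasp point and short_probe_top above 0.13 m and distance of each of short_probe, tall_probe, jar, hub from where it was at the start of the episode below 0.015 m and angle between each of short_probe, tall_probe, jar, hub's own z axis and vertical below 0.1 rad and linear speed of each of short_probe, tall_probe below 0.01 m/s); the robot touches nothing.
It fails at once if the robot touches a probe (contact force between any of the arm, the fingers and short_probe above 0.3 N or contact force between any of the arm, the fingers and tall_probe above 0.3 N).
It fails at once if the robot touches the dial, the jar or the hub (contact force between any of the arm, the fingers and dial above 0.3 N or contact force between any of the arm, the fingers and jar above 0.3 N or contact force between any of the arm, the fingers and hub above 0.3 N).
It fails at once if a probe, the jar or the hub is lifted, carried or shifted by more than 15 mm (distance of any of short_probe, tall_probe, jar, hub from where it was at the start of the episode above 0.015 m).
It fails at once if the tool point comes within 60 mm of the top of the taller probe (distance between the grasp point and tall_probe_top below 0.06 m).
It also fails if it takes over 48 s, if anything falls off the work surface, if the arm or the gripper's body presses on something with over 40 N, if the wrist force passes 120 N, or if a joint passes its speed limit or range.

ROBOT

A 6-joint arm with a two-finger parallel gripper is mounted at the origin on the work surface. World frame = base frame: x ahead of the robot, y to its left, z up, the work surface at z = 0. Lengths are in mm, angles in rad, forces in N, time in s.
With the tool pointing down it reaches from about 375 to 925 mm from the base axis. Payload 5.7 kg.
Tool frame: the origin (TCP) lies between the finger pads, 19 mm behind the fingertips; this is the grasp point; z points along the fingers, y is the line along which they close (so a half turn about z gives the same grasp; the last joint's range is limited). The gripper opens to 85 mm and grips with 20 to 120 N. Pads are 22 mm wide; open, the fingers measure 114 mm over their backs; the gripper's body (76 mm by 85 mm) begins 54 mm behind the grasp point. The pads swing forward as they close: fully open they stand 13 mm farther back than shut.
Start: joints at [1.138, 0.359, 1.51, -0, 1.272, -0.115], TCP at [187.48, 569.927, 249.967] pointing down, gripper open.
Joint ranges: [-2.97, 2.97], [-1.01, 2.36], [0.21, 2.38], [-0.96, 4.11], [0.2, 2.71], [-2.98, 2.98]. Speed limits (rad/s): [2.39, 2.39, 3.14, 3.14, 3.14, 3.14].

INTERFACE

Orientations are given as [roll, pitch, yaw] about the fixed x, y, z axes, in that order (R = Rz(yaw) Ry(pitch) Rx(roll)).
In Python, from station import robot gives the robot as it stands. The module is installed in compiled form; this text tells all that it offers.
- The arm moves only by the tool move_arm, never from a script. Its argument "series" is a list of rows, each an object of numbers: "tx", "ty", "tz": the shift along the tool's x, y, z normalised to -1 to 1, where 1 is 75 cm; "wx", "wy", "wz": the turn, a rotation vector about the tool's x, y, z normalised to -1 to 1, where 1 is 180 degrees. A call has 1 to 8 rows; each row is the pose to reach, as a shift and turn from the pose commanded when the call began, along the tool's axes at that moment, turning the shorter way round; what a row does not reach only later rows make up. A row lasts 1/12 s, in which the tool goes at most 41.7 mm and 7.16 degrees, less where a joint would pass 70% of its speed; a pose out of reach is approached as far as the arm can. A call with a number of a shift or a turn outside -1 to 1 is refused whole. A call with a gripper value outside its range is refused whole. "hand" is the opening, from 0 (shut) to 1 (fully open), set as the call begins (left out, the last holds). The fingers move at their own pace and stop on an object; the grip force is fixed at half the most. Time passes only in rows, so rows that repeat a pose let the fingers close. It gives the time, the measured TCP pose, the force, the opening and the grip force at its end, in the units of the state.
- robot.read_state(): the state, without advancing time (a new reading comes with each control period).
- robot.snapshot(name): name is "scene" or "top"; returns a dict with "frame" (384x512x3 uint8, red, green, blue), "mtx" (3x3 intrinsics, pixels), "rvec" (rotation vector, rad) and "tvec" (3), from world to camera coordinates, as OpenCV has them. Camera axes: x right, y down, z forward; pixel columns grow to the right and rows downward; lengths in mm; the calibration is good to about 2 mm. A picture is of the moment at which its call begins. There is no depth.
- robot.close_job(): hands the job in; it is judged then, once.
Trained networks look in the newest picture that a camera, given by its name, has taken for a name from the list of things; names that differ only in an ending like _2 or _b are one class to them, and where a whole thing is asked for, a point or a joint stands for the part that bears it (a point fixed in the world has none). Each returns a list of dicts, best first, with "confidence" (0 to 1); they miss things now and then, are a little off and sometimes report something else, mostly with a low value. They report only what shows in the picture. A call takes as long as a camera call.
- robot.boxes_of(camera, thing): "rect" ([left, top, right, bottom] in pixels, round what is visible of it).
The state is a dict: "clock": time; "joints": joint angles; "joint_velocities": joint speeds; "joint_torque": joint torques, N m; "eef_pos": TCP position; "tool_rot": TCP orientation; "wrist_force": force on the tool from outside, world axes, zero at the start; "moment": the same for the moment, N m; "width": opening from 0.0 (shut) to 1.0 (fully open); "grasp_force": force on a finger pad.
Only numpy, scipy, OpenCV 4.12 (cv2) and the standard library are available. Lean on these libraries where they do the work, as an engineer would, in place of code of your own. Each camera call takes 0.05 s, during which the arm holds its last target. There are 200 camera calls.

## Working session

There is one attempt and no reset: what is moved stays moved. The work goes in short steps, Python scripts to look and compute and a tool call to move; the robot and the scene stay as the last step left them, time stands still between calls to the robot, and variables do not carry over. Pictures are saved under pics/ and viewed, at most 10 in all, crops included, and the job is handed in when it is done.

Besides the shell and the picture viewer there is one more tool, called after "Emit:" as name(argument=value, ...), one argument or row to a line, values as JSON. move_arm: Moves the arm, as the interface text tells. Scaled input: -1 to 1 covers 75 cm each way for a shift and 180 degrees each way for a turn. Its arguments: {"type":"object","properties":{"series":{"type":"array","items":{"type":"object","properties":{"tx":{"type":"number","minimum":-1,"maximum":1},"ty":{"type":"number","minimum":-1,"maximum":1},"tz":{"type":"number","minimum":-1,"maximum":1},"wx":{"type":"number","minimum":-1,"maximum":1},"wy":{"type":"number","minimum":-1,"maximum":1},"wz":{"type":"number","minimum":-1,"maximum":1}}}},"hand":{"type":"number"}},"required":["series"]}

```bash
mkdir -p pics; cat > h.py <<'E'
import numpy as np, cv2
from station import robot
def snap(n):
    return robot.snapshot(n)
def ray(s,uv):
    R=cv2.Rodrigues(np.array(s["rvec"],float))[0]; t=np.array(s["tvec"],float).ravel()
    d=R.T@np.linalg.inv(np.array(s["mtx"]))@np.array([uv[0],uv[1],1.]); return -R.T@t, d/np.linalg.norm(d)
def atz(s,uv,z):
    o,d=ray(s,uv); return o+d*(z-o[2])/d[2]
def tri(r):
    A=sum(np.eye(3)-np.outer(d,d) for o,d in r); b=sum((np.eye(3)-np.outer(d,d))@o for o,d in r)
    return np.linalg.solve(A,b)
def proj(s,p):
    return cv2.projectPoints(np.array(p,float).reshape(-1,1,3),np.array(s["rvec"],float),np.array(s["tvec"],float),np.array(s["mtx"],float),None)[0].reshape(-1,2)
E
python3 - <<'E'
from h import *
for c in("scene","top"):
    s=snap(c); cv2.imwrite(f"pics/{c}0.png",s["frame"][:,:,::-1]); print(c,ray(s,(256,192)))
    for t in("panel","rocker","raised_end","short_probe","short_probe_top","tall_probe","dial","jar","hub"):
        print(t,[(np.round(b["rect"],0).tolist(),round(b["confidence"],2)) for b in robot.boxes_of(c,t)][:3])
print(robot.read_state())
E
```

```text
scene (array([1141.59811388,  306.73955491,  775.32436183]), array([-0.6347601 , -0.31990641, -0.70337721]))
panel [([170.0, 153.0, 220.0, 204.0], 0.79), ([263.0, 186.0, 290.0, 247.0], 0.26)]
rocker [([183.0, 158.0, 199.0, 172.0], 0.53)]
raised_end [([180.0, 161.0, 200.0, 178.0], 0.73), ([364.0, 233.0, 396.0, 279.0], 0.2)]
short_probe [([365.0, 232.0, 397.0, 273.0], 0.75)]
short_probe_top [([367.0, 230.0, 397.0, 276.0], 0.72)]
tall_probe [([261.0, 190.0, 285.0, 248.0], 0.82)]
dial [([155.0, 266.0, 212.0, 323.0], 0.68)]
jar [([299.0, 311.0, 347.0, 366.0], 0.59)]
hub [([344.0, 176.0, 380.0, 208.0], 0.65)]
top (array([409.37246621,   1.25915047, 971.17103772]), array([ 0.16221868,  0.01800619, -0.98659053]))
panel [([325.0, 198.0, 380.0, 264.0], 0.7), ([162.0, 276.0, 205.0, 319.0], 0.19)]
rocker [([351.0, 216.0, 368.0, 245.0], 0.93)]
raised_end [([350.0, 214.0, 366.0, 246.0], 0.84)]
short_probe [([131.0, 204.0, 159.0, 226.0], 0.93)]
short_probe_top [([130.0, 201.0, 158.0, 226.0], 0.83), ([148.0, 99.0, 182.0, 137.0], 0.34)]
tall_probe [([231.0, 182.0, 253.0, 212.0], 0.58), ([132.0, 200.0, 159.0, 227.0], 0.42)]
dial [([256.0, 86.0, 302.0, 132.0], 0.56)]
jar []
hub [([162.0, 277.0, 202.0, 320.0], 0.73)]
{'clock': 1.0, 'joints': array([ 1.13788165e+00,  3.58777883e-01,  1.51039161e+00,  8.32525989e-06,
        1.27251692e+00, -1.15106047e-01]), 'joint_velocities': array([ 4.82732982e-04, -1.91275479e-04,  1.74577743e-03, -8.04848687e-04,
       -3.21005669e-04, -6.28822656e-05]), 'joint_torque': array([-2.10815151e-04, -5.27589440e+01, -2.79052448e+01, -2.71798244e-04,
        1.70691226e-03, -2.07520537e-05]), 'eef_pos': array([187.48719603, 569.92433043, 249.9831571 ]), 'tool_rot': array([-3.14150043e+00, -1.86735929e-05,  2.82378157e+00]), 'wrist_force': array([ 0.93875863, -0.33268567, -0.17066597]), 'moment': array([-0.00124024,  0.00090363, -0.00486738]), 'grasp_force': 0.0, 'width': 0.9994293456069904}
```

View pics/scene0.png

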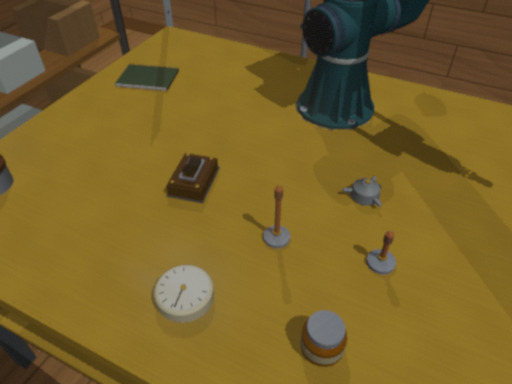

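View pics/top0.png

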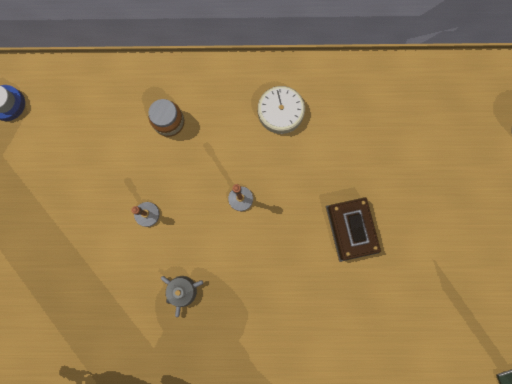

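The scene view shows the panel at about (193,177), the tall probe at (278,215), the short probe at (383,253), the hub at (366,190), the jar at (324,338) and the dial at (183,292). The top view shows the panel at (354,230), the tall probe foot at (241,198), the short probe foot at (147,214), the jar at (166,117) and the hub at (180,292). The network boxes agree with both pictures. Next I'll enlarge the panel and probes.

```bash
python3 - <<'E'
from h import *
S={c:snap(c) for c in("scene","top")}
def crop(c,u,v,w,h,k=6):
    return cv2.resize(S[c]["frame"][v:v+h,u:u+w,::-1],(w*k,h*k),interpolation=cv2.INTER_CUBIC)
a=np.hstack([crop("top",320,190,66,80,4),crop("scene",160,145,66,80,4)])
b=np.hstack([crop("top",125,180,66,60,4),crop("scene",350,220,66,60,4)])
cv2.imwrite("pics/m.png",np.vstack([a,b]))
# ground positions, tops
for n,f1,f2 in(("short",(147,214),(381,262)),("tall",(241,198),(277,237))):
    print(n,atz(S["top"],f1,16),atz(S["scene"],f2,16))
for n,f1,f2 in(("shorttop",(137,211),(389,235)),("talltop",(238,187),(279,189)),("jar",(163,112),(325,322)),("rock",(356,229),(193,167))):
    print(n,tri([ray(S["top"],f1),ray(S["scene"],f2)]))
# panel corners top and frame
for uv in((327,207),(368,199),(380,251),(342,260)): print(atz(S["top"],uv,40))
E
```

```text
short [513.619219   279.16691798  16.        ] [525.28648845 288.72177063  16.        ]
tall [551.92442853  54.61531771  16.        ] [561.65029092  66.1071184   16.        ]
shorttop [511.79580736 284.11870822  86.65691294]
talltop [552.90908904  57.1582772  152.69355033]
jar [744.81042523 236.66553931  79.11944749]
rock [ 474.56887133 -207.48057669   45.33431969]
[ 526.95720223 -146.3277275    40.        ]
[ 545.54408897 -241.70716711   40.        ]
[ 426.29594027 -263.31747396   40.        ]
[ 406.07033833 -176.7107123    40.        ]
```

View pics/m.png

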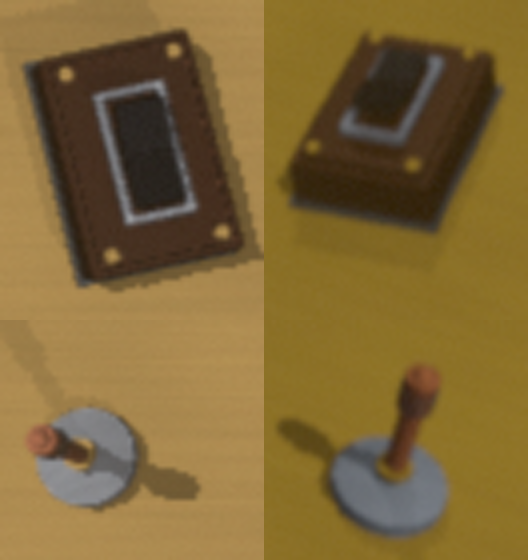

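```bash
cat >> h.py <<'E'
from scipy.spatial.transform import Rotation as Ro
def rows(*T):
    """targets (x,y,z,yaw deg) with tool down -> normalised shift/turn from current pose"""
    s=robot.read_state(); R=Ro.from_euler('xyz',s["tool_rot"])
    for x,y,z,w in T:
        t=R.inv().apply(np.array([x,y,z])-s["eef_pos"])/750
        r=(R.inv()*Ro.from_euler('xyz',[np.pi,0,np.radians(w)])).as_rotvec()/np.pi
        print(np.round(t,4),np.round(r,4))
E
python3 - <<'E'
from h import *
s=snap("scene"); print(proj(s,[[0,0,0],[512,280,0],[512,280,100],[475,-207,46]]))
rows((330,380,270,180),(400,50,290,192),(470,-205,200,192))
E
```

```text
[[333.74451052 106.44441546]
 [377.20074717 260.47088664]
 [386.79154656 230.11436533]
 [191.9920027  166.76489699]]
[-0.2596 -0.1812 -0.0267] [-0.     -0.     -0.1012]
[-0.4858 -0.57   -0.0533] [-0.     -0.     -0.1678]
[-0.6807 -0.8638  0.0667] [-0.     -0.     -0.1678]
```

Emit:
move_arm(
  hand=0,
  series=[
    {"tx": -0.26, "ty": -0.18, "tz": -0.027, "wz": -0.168},
    {"tx": -0.26, "ty": -0.18, "tz": -0.027, "wz": -0.168},
    {"tx": -0.26, "ty": -0.18, "tz": -0.027, "wz": -0.168},
    {"tx": -0.26, "ty": -0.18, "tz": -0.027, "wz": -0.168},
    {"tx": -0.26, "ty": -0.18, "tz": -0.027, "wz": -0.168},
    {"tx": -0.26, "ty": -0.18, "tz": -0.027, "wz": -0.168},
    {"tx": -0.26, "ty": -0.18, "tz": -0.027, "wz": -0.168},
    {"tx": -0.26, "ty": -0.18, "tz": -0.027, "wz": -0.168},
  ],
)

```text
invalid input
```

```bash
python3 - <<'E'
from h import *
s=robot.read_state(); print(s["clock"],s["eef_pos"],s["tool_rot"],s["width"])
rows((400,50,290,192),(470,-205,200,192))
E
```

```text
1.15 [187.50004073 569.94102235 249.98212682] [-3.14153061e+00 -1.68371104e-05  2.82377651e+00] 1.0015626137061333
[-0.4858 -0.57   -0.0533] [-0.     -0.     -0.1678]
[-0.6807 -0.8638  0.0667] [-0.     -0.     -0.1678]
```

Emit:
move_arm(
  hand=0,
  series=[
    {"tx": -0.26, "ty": -0.18, "tz": -0.027, "wx": 0, "wy": 0, "wz": -0.168},
    {"tx": -0.26, "ty": -0.18, "tz": -0.027, "wx": 0, "wy": 0, "wz": -0.168},
    {"tx": -0.26, "ty": -0.18, "tz": -0.027, "wx": 0, "wy": 0, "wz": -0.168},
    {"tx": -0.26, "ty": -0.18, "tz": -0.027, "wx": 0, "wy": 0, "wz": -0.168},
    {"tx": -0.26, "ty": -0.18, "tz": -0.027, "wx": 0, "wy": 0, "wz": -0.168},
    {"tx": -0.26, "ty": -0.18, "tz": -0.027, "wx": 0, "wy": 0, "wz": -0.168},
    {"tx": -0.26, "ty": -0.18, "tz": -0.027, "wx": 0, "wy": 0, "wz": -0.168},
    {"tx": -0.26, "ty": -0.18, "tz": -0.027, "wx": 0, "wy": 0, "wz": -0.168},
  ],
)

```text
clock: 1.82
eef_pos: [331.8, 379.5, 270.6]
tool_rot: [3.141, 0.001, -2.936]
wrist_force: [-0.7, 1.7, 0.2]
width: -0.003
grasp_force: 0.0
```

```bash
python3 - <<'E'
from h import *
s=robot.read_state(); print(s["clock"],s["eef_pos"],s["tool_rot"],s["width"])
rows((400,50,290,192),(470,-205,200,192))
E
```

```text
1.8167 [331.8430007  379.49840322 270.64288292] [ 3.14118906e+00  6.19396187e-04 -2.93599312e+00] -0.0025335221079586918
[ 0.0007 -0.4486 -0.026 ] [ 0.0001  0.0002 -0.0012]
[-0.0212 -0.8006  0.0939] [ 0.0001  0.0002 -0.0012]
```

Emit:
move_arm(
  series=[
    {"tx": 0, "ty": -0.45, "tz": -0.026, "wx": 0, "wy": 0, "wz": 0},
    {"tx": 0, "ty": -0.45, "tz": -0.026, "wx": 0, "wy": 0, "wz": 0},
    {"tx": 0, "ty": -0.45, "tz": -0.026, "wx": 0, "wy": 0, "wz": 0},
    {"tx": 0, "ty": -0.45, "tz": -0.026, "wx": 0, "wy": 0, "wz": 0},
    {"tx": 0, "ty": -0.45, "tz": -0.026, "wx": 0, "wy": 0, "wz": 0},
    {"tx": 0, "ty": -0.45, "tz": -0.026, "wx": 0, "wy": 0, "wz": 0},
    {"tx": 0, "ty": -0.45, "tz": -0.026, "wx": 0, "wy": 0, "wz": 0},
    {"tx": 0, "ty": -0.45, "tz": -0.026, "wx": 0, "wy": 0, "wz": 0},
  ],
)

```text
clock: 2.48
eef_pos: [400.0, 54.8, 289.8]
tool_rot: [3.141, 0.001, -2.93]
wrist_force: [0.7, -0.3, 0.6]
width: 0.0
grasp_force: 0.0
```

```bash
python3 - <<'E'
from h import *
s=robot.read_state(); print(s["clock"],s["eef_pos"],s["tool_rot"])
rows((430,-180,160,192))
E
```

```text
2.4833 [399.95547987  54.83370054 289.80483414] [ 3.14110932e+00  8.80499728e-04 -2.92969722e+00]
[ 0.0268 -0.3146  0.1729] [0.0002 0.0003 0.0008]
```

Emit:
move_arm(
  series=[
    {"tx": 0.027, "ty": -0.315, "tz": 0.173, "wx": 0, "wy": 0, "wz": 0},
    {"tx": 0.027, "ty": -0.315, "tz": 0.173, "wx": 0, "wy": 0, "wz": 0},
    {"tx": 0.027, "ty": -0.315, "tz": 0.173, "wx": 0, "wy": 0, "wz": 0},
    {"tx": 0.027, "ty": -0.315, "tz": 0.173, "wx": 0, "wy": 0, "wz": 0},
    {"tx": 0.027, "ty": -0.315, "tz": 0.173, "wx": 0, "wy": 0, "wz": 0},
    {"tx": 0.027, "ty": -0.315, "tz": 0.173, "wx": 0, "wy": 0, "wz": 0},
    {"tx": 0.027, "ty": -0.315, "tz": 0.173, "wx": 0, "wy": 0, "wz": 0},
    {"tx": 0.027, "ty": -0.315, "tz": 0.173, "wx": 0, "wy": 0, "wz": 0},
  ],
)

```text
clock: 3.15
eef_pos: [430.3, -182.2, 157.7]
tool_rot: [3.141, -0.001, -2.934]
wrist_force: [-0.4, -0.5, 0.5]
width: -0.004
grasp_force: 0.0
```

```bash
python3 - <<'E'
from h import *
st=robot.read_state(); p=st["eef_pos"]; print(st["clock"],p)
im=[]
for c,(u,v) in(("top",(300,160)),("scene",(130,90))):
    s=snap(c); f=cv2.resize(s["frame"][v:v+120,u:u+100,::-1],None,fx=4,fy=4,interpolation=cv2.INTER_CUBIC)
    tip=p-[0,0,19]; q=proj(s,[tip]); print(c,q)
    x,y=((q[0]-[u,v]+.5)*4).astype(int); cv2.drawMarker(f,(int(x),int(y)),(0,255,0),0,12)
    im.append(f)
cv2.imwrite("pics/tip.png",np.hstack(im))
E
```

```text
3.15 [ 430.2808985  -182.1679388   157.71547136]
top [[353.59453136 248.1000797 ]]
scene [[206.97587054 129.48785407]]
```

View pics/tip.png

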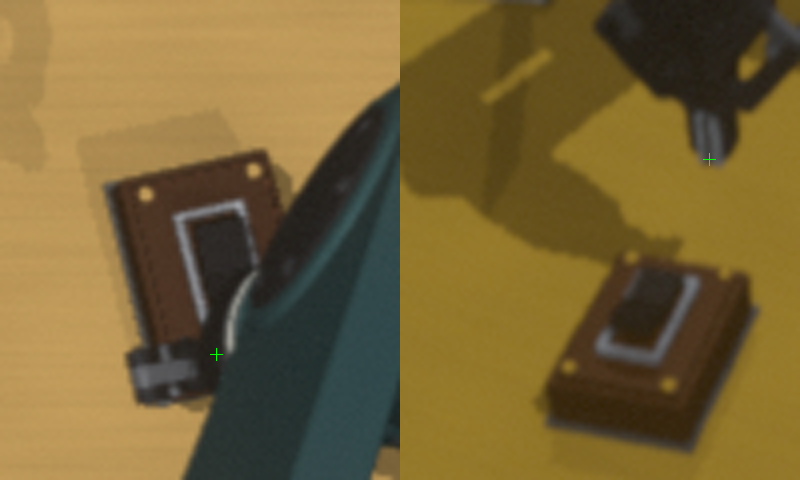

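```bash
python3 - <<'E'
from h import *
S={c:snap(c) for c in("scene","top")}
T=np.array([(66,75),(174,50),(222,231),(112,256)])/4+[320,190]-.375
C=np.array([(107,40),(208,52),(149,164),(49,147)])/4+[160,145]-.375
for c,q in(("top",T),("scene",C)):
    p=np.array([atz(S[c],u,41) for u in q]); m=p.mean(0)
    a=p[[0,1]].mean(0)-p[[2,3]].mean(0); b=p[[0,3]].mean(0)-p[[1,2]].mean(0)
    print(c,m.round(1),np.degrees(np.arctan2(a[1],a[0])),np.degrees(np.arctan2(-b[0],b[1])),np.linalg.norm(a),np.linalg.norm(b))
for c,q in(("top",((136.5,210.5),(238,188))),("scene",((389,234.5),(279,189)))):
    print(c,atz(S[c],q[0],98),atz(S[c],q[1],158))
E
```

```text
top [ 479.1 -209.8   41. ] 12.3125275953242 12.828626145265455 105.92693285683313 64.34803430076516
scene [ 478.8 -205.5   41. ] -167.5934075960472 -165.23988900840456 104.98671907345131 65.30155522078243
top [512.37974602 278.78046639  98.        ] [551.44786835  52.9891215  158.        ]
scene [519.35956288 286.76704572  98.        ] [556.41613324  63.08097427 158.        ]
```

```bash
python3 - <<'E'
from h import *
S={"scene":snap("scene"),"top":snap("top")}; S["top"]["frame"]=cv2.imread("pics/top0.png")[:,:,::-1]
off={"scene":(478.8,-205.5),"top":(479.1,-209.8)}
a=np.radians(12.5); im=[]
for c,(u,v) in(("scene",(168,142)),("top",(330,200))):
    for sg in(None,-1,1):
        f=cv2.resize(S[c]["frame"][v:v+60,u:u+50,::-1],None,fx=5,fy=5,interpolation=cv2.INTER_CUBIC)
        if sg:
            h=lambda x: 56+(30*np.sin(.3) if x*sg>0 else 0)
            L=lambda x:sg*30*np.cos(.3) if x*sg>0 else x
            P=[(L(x),y,h(x)) for x,y in((30,-14),(30,14),(-30,14),(-30,-14))]+[(0,-14,56),(0,14,56)]
            W=[(off[c][0]+x*np.cos(a)-y*np.sin(a),off[c][1]+x*np.sin(a)+y*np.cos(a),z) for x,y,z in P]
            q=((proj(S[c],W)-[u,v]+.5)*5).astype(int)
            cv2.polylines(f,[q[:4].reshape(-1,1,2)],True,(0,255,0)); cv2.line(f,q[4].tolist(),q[5].tolist(),(0,255,255))
        im.append(f)
cv2.imwrite("pics/ov.png",np.vstack([np.hstack(im[:3]),np.hstack(im[3:])]))
E
```

```text
(no output)
```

View pics/ov.png

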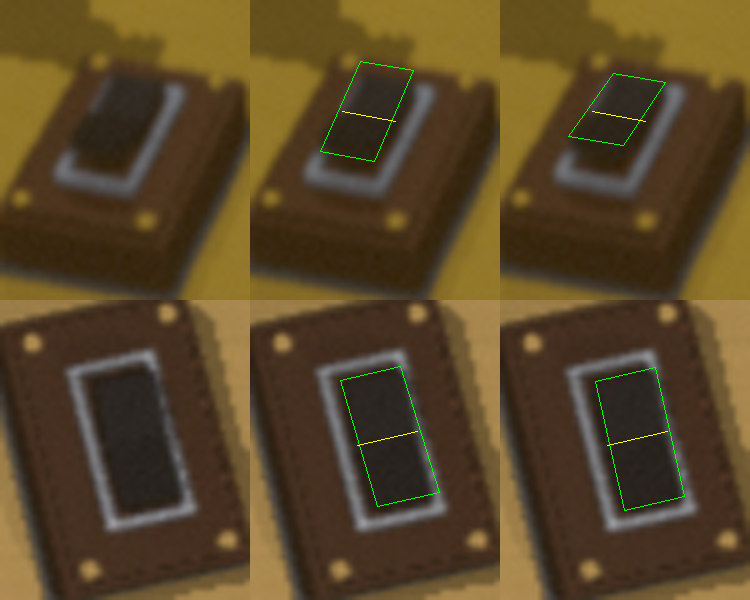

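```bash
python3 - <<'E'
from h import *
fr=np.mean([snap("scene")["frame"].astype(float) for _ in range(6)],0)
f=fr[145:190,172:212,::-1]; f=np.clip(255*((f-10)/90).clip(0,1)**.6,0,255).astype(np.uint8)
cv2.imwrite("pics/en.png",cv2.resize(f,None,fx=12,fy=12,interpolation=cv2.INTER_CUBIC))
E
```

```text
(no output)
```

View pics/en.png

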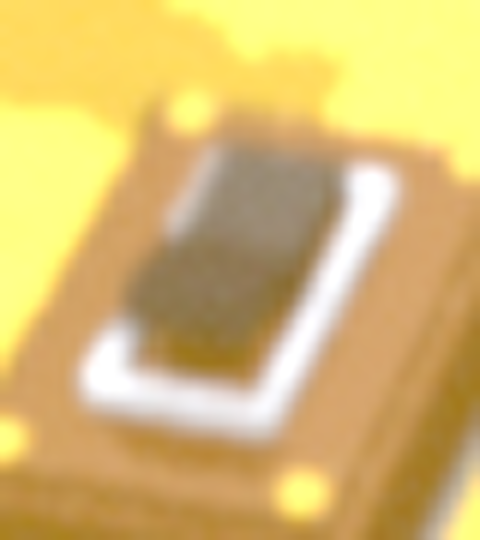

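The enhanced crop shows the near wing, toward the scene camera and world +x, raised with a dark gap below it. The panel's x axis is therefore at about 12.5°, and the press point is near (500, -202).

```bash
python3 - <<'E'
from h import *
print(robot.read_state()["clock"]); rows((500,-202.5,110,192),(500,-202.5,74,192))
E
```

```text
3.75
[-0.0856 -0.0494  0.0669] [-0.0002  0.0001  0.0004]
[-0.0855 -0.0494  0.1149] [-0.0002  0.0001  0.0004]
```

Emit:
move_arm(
  series=[
    {"tx": -0.0855, "ty": -0.049, "tz": 0, "wx": 0, "wy": 0, "wz": 0},
    {"tx": -0.0855, "ty": -0.049, "tz": 0, "wx": 0, "wy": 0, "wz": 0},
    {"tx": -0.0855, "ty": -0.049, "tz": 0.067, "wx": 0, "wy": 0, "wz": 0},
    {"tx": -0.0855, "ty": -0.049, "tz": 0.067, "wx": 0, "wy": 0, "wz": 0},
    {"tx": -0.0855, "ty": -0.049, "tz": 0.067, "wx": 0, "wy": 0, "wz": 0},
  ],
)

```text
clock: 4.17
eef_pos: [497.4, -201.2, 106.9]
tool_rot: [3.137, -0.005, -2.932]
wrist_force: [0.1, 0.4, 0.4]
width: -0.002
grasp_force: 0.0
```

```bash
python3 - <<'E'
from h import *
im=[]
for c,(u,v) in(("top",(310,180)),("scene",(150,110))):
    im.append(cv2.resize(snap(c)["frame"][v:v+90,u:u+90,::-1],None,fx=4,fy=4,interpolation=cv2.INTER_CUBIC))
cv2.imwrite("pics/pre.png",np.hstack(im))
print(robot.read_state()["clock"]); rows((500,-202.5,80,192),(500,-202.5,74,192))
E
```

```text
4.2667
[-0.0015 -0.0009  0.0394] [ 0.0004 -0.0005  0.0002]
[-0.0016 -0.0009  0.0474] [ 0.0004 -0.0005  0.0002]
```

View pics/pre.png

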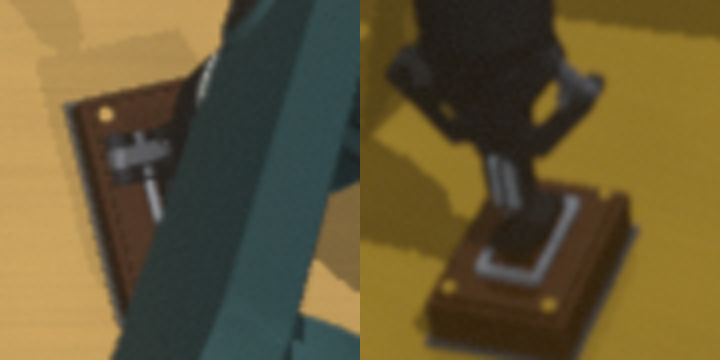

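The scene view shows the tip at (508,210) in the crop, straight above the near wing. I'll press now.

Emit:
move_arm(
  series=[
    {"tx": -0.002, "ty": -0.001, "tz": 0.03, "wx": 0, "wy": 0, "wz": 0},
    {"tx": -0.002, "ty": -0.001, "tz": 0.036, "wx": 0, "wy": 0, "wz": 0},
    {"tx": -0.002, "ty": -0.001, "tz": 0.04, "wx": 0, "wy": 0, "wz": 0},
    {"tx": -0.002, "ty": -0.001, "tz": 0.043, "wx": 0, "wy": 0, "wz": 0},
    {"tx": -0.002, "ty": -0.001, "tz": 0.045, "wx": 0, "wy": 0, "wz": 0},
    {"tx": -0.002, "ty": -0.001, "tz": 0.046, "wx": 0, "wy": 0, "wz": 0},
    {"tx": -0.002, "ty": -0.001, "tz": 0.046, "wx": 0, "wy": 0, "wz": 0},
  ],
)

```text
clock: 4.85
eef_pos: [502.0, -203.4, 75.8]
tool_rot: [-3.14, 0.001, -2.932]
wrist_force: [2.5, 0.3, 2.7]
width: 0.004
grasp_force: 1.6
```

Emit:
move_arm(
  series=[
    {"tx": 0, "ty": 0, "tz": 0.0015, "wx": 0, "wy": 0, "wz": 0},
    {"tx": 0, "ty": 0, "tz": 0.003, "wx": 0, "wy": 0, "wz": 0},
    {"tx": 0, "ty": 0, "tz": 0.003, "wx": 0, "wy": 0, "wz": 0},
    {"tx": 0, "ty": 0, "tz": 0.003, "wx": 0, "wy": 0, "wz": 0},
  ],
)

```text
clock: 5.18
eef_pos: [502.1, -203.5, 74.4]
tool_rot: [-3.14, 0.001, -2.932]
wrist_force: [0.5, 1.9, 17.4]
width: -0.002
grasp_force: 8.7
```

Emit:
move_arm(
  series=[
    {"tx": 0, "ty": 0, "tz": -0.06, "wx": 0, "wy": 0, "wz": 0},
    {"tx": 0, "ty": 0, "tz": -0.1, "wx": 0, "wy": 0, "wz": 0},
    {"tx": 0.1, "ty": 0.03, "tz": -0.27, "wx": 0, "wy": 0, "wz": 0},
    {"tx": 0.1, "ty": 0.03, "tz": -0.27, "wx": 0, "wy": 0, "wz": 0},
    {"tx": 0.1, "ty": 0.03, "tz": -0.27, "wx": 0, "wy": 0, "wz": 0},
    {"tx": 0.1, "ty": 0.03, "tz": -0.27, "wx": 0, "wy": 0, "wz": 0},
    {"tx": 0.1, "ty": 0.03, "tz": -0.27, "wx": 0, "wy": 0, "wz": 0},
  ],
)

```text
clock: 5.77
eef_pos: [421.9, -197.2, 279.2]
tool_rot: [-3.137, 0.002, -2.932]
wrist_force: [-0.0, -0.2, -0.0]
width: 0.002
grasp_force: 0.0
```

```bash
python3 - <<'E'
from h import *
fr=np.mean([snap("scene")["frame"].astype(float) for _ in range(4)],0)
f=fr[145:190,172:212,::-1]; f=np.clip(255*((f-10)/90).clip(0,1)**.6,0,255).astype(np.uint8)
cv2.imwrite("pics/en2.png",cv2.resize(f,None,fx=12,fy=12,interpolation=cv2.INTER_CUBIC))
st=robot.read_state(); print(st["clock"],st["eef_pos"]); rows((400,60,280,192),(430,280,250,192))
E
```

```text
5.9667 [ 422.66566741 -196.26210121  273.97764441]
[-0.0416  0.3405 -0.0076] [ 0.0005 -0.0006  0.0002]
[-0.142   0.619   0.0326] [ 0.0005 -0.0006  0.0002]
```

View pics/en2.png

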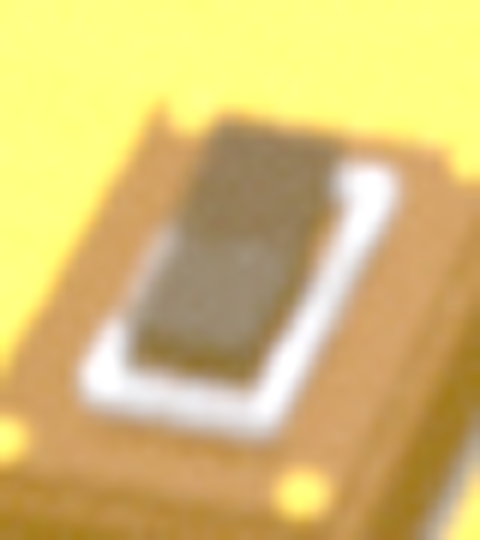

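The picture now shows the near wing level and the far wing raised, so the rocker is over. Next is the short probe.

Emit:
move_arm(
  series=[
    {"tx": -0.04, "ty": 0.34, "tz": -0.01, "wx": 0, "wy": 0, "wz": 0},
    {"tx": -0.04, "ty": 0.34, "tz": -0.01, "wx": 0, "wy": 0, "wz": 0},
    {"tx": -0.04, "ty": 0.34, "tz": -0.01, "wx": 0, "wy": 0, "wz": 0},
    {"tx": -0.04, "ty": 0.34, "tz": -0.01, "wx": 0, "wy": 0, "wz": 0},
    {"tx": -0.04, "ty": 0.34, "tz": -0.01, "wx": 0, "wy": 0, "wz": 0},
    {"tx": -0.04, "ty": 0.34, "tz": -0.01, "wx": 0, "wy": 0, "wz": 0},
    {"tx": -0.04, "ty": 0.34, "tz": -0.01, "wx": 0, "wy": 0, "wz": 0},
  ],
)

```text
clock: 6.55
eef_pos: [397.5, 64.5, 281.1]
tool_rot: [3.138, -0.004, -2.927]
wrist_force: [0.4, -0.1, -0.5]
width: -0.001
grasp_force: 0.0
```

```bash
python3 - <<'E'
from h import *
st=robot.read_state(); print(st["clock"],st["eef_pos"]); rows((470,283,270,192),(516,283,190,192))
E
```

```text
6.55 [397.46232607  64.45907187 281.12334853]
[-0.1567  0.264   0.0152] [ 0.0012 -0.0012  0.0017]
[-0.217   0.2505  0.1216] [ 0.0012 -0.0012  0.0017]
```

Emit:
move_arm(
  series=[
    {"tx": -0.1, "ty": 0.264, "tz": 0, "wx": 0, "wy": 0, "wz": 0},
    {"tx": -0.1, "ty": 0.264, "tz": 0, "wx": 0, "wy": 0, "wz": 0},
    {"tx": -0.1, "ty": 0.264, "tz": 0, "wx": 0, "wy": 0, "wz": 0},
    {"tx": -0.1, "ty": 0.264, "tz": 0, "wx": 0, "wy": 0, "wz": 0},
    {"tx": -0.217, "ty": 0.25, "tz": 0.12, "wx": 0, "wy": 0, "wz": 0},
    {"tx": -0.217, "ty": 0.25, "tz": 0.12, "wx": 0, "wy": 0, "wz": 0},
    {"tx": -0.217, "ty": 0.25, "tz": 0.12, "wx": 0, "wy": 0, "wz": 0},
    {"tx": -0.217, "ty": 0.25, "tz": 0.12, "wx": 0, "wy": 0, "wz": 0},
  ],
)

```text
clock: 7.22
eef_pos: [521.0, 277.6, 186.7]
tool_rot: [-3.141, -0.005, -2.93]
wrist_force: [0.4, 0.2, 0.5]
width: -0.001
grasp_force: 0.0
```

```bash
python3 - <<'E'
from h import *
im=[]; 
for c,(u,v) in(("top",(100,160)),("scene",(335,180))):
    s=snap(c); p=robot.read_state()["eef_pos"]; f=cv2.resize(s["frame"][v:v+100,u:u+90,::-1],None,fx=4,fy=4,interpolation=cv2.INTER_CUBIC)
    q=((proj(s,[p-[0,0,19],(516,283,100)])-[u,v]+.5)*4).astype(int)
    for k,col in zip(q,((0,255,0),(255,0,255))): cv2.drawMarker(f,(int(k[0]),int(k[1])),col,0,10)
    im.append(f)
cv2.imwrite("pics/pr.png",np.hstack(im))
st=robot.read_state(); print(st["clock"],st["eef_pos"]); rows((516,283,145,192))
E
```

```text
7.3167 [519.55854203 276.48417979 187.56988439]
[0.0024 0.0096 0.0568] [-0.0005 -0.0023  0.0004]
```

View pics/pr.png

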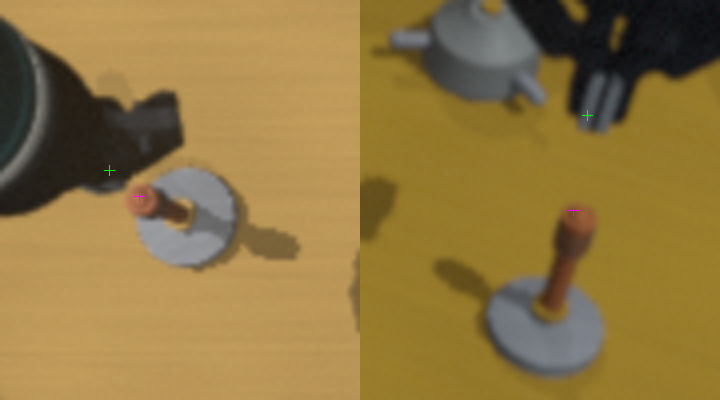

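The scene view shows the fingertips at about (598,128) in the crop, directly above the probe head at (577,213). I refined the target to about (516,280).

Emit:
move_arm(
  series=[
    {"tx": 0.0024, "ty": 0.006, "tz": 0.02, "wx": 0, "wy": 0, "wz": 0},
    {"tx": 0.0024, "ty": 0.006, "tz": 0.04, "wx": 0, "wy": 0, "wz": 0},
    {"tx": 0.0024, "ty": 0.006, "tz": 0.056, "wx": 0, "wy": 0, "wz": 0},
    {"tx": 0.0024, "ty": 0.006, "tz": 0.056, "wx": 0, "wy": 0, "wz": 0},
    {"tx": 0.0024, "ty": 0.006, "tz": 0.056, "wx": 0, "wy": 0, "wz": 0},
    {"tx": 0.0024, "ty": 0.006, "tz": 0.056, "wx": 0, "wy": 0, "wz": 0},
  ],
)

```text
clock: 7.82
eef_pos: [516.8, 280.1, 151.2]
tool_rot: [-3.141, -0.0, -2.932]
wrist_force: [-0.4, 0.1, 0.3]
width: 0.0
grasp_force: 0.0
```

```bash
python3 - <<'E'
from h import *
s=snap("scene"); st=robot.read_state(); print(st["clock"],st["eef_pos"],st["wrist_force"])
t=snap("top")
f=[cv2.resize(x["frame"][v:v+100,u:u+90,::-1],None,fx=4,fy=4,interpolation=cv2.INTER_CUBIC) for x,u,v in((t,100,160),(s,335,180))]
cv2.imwrite("pics/dw.png",np.hstack(f))
E
```

```text
7.8667 [517.22565812 280.29937388 151.61523761] [ 0.34051154  0.29356141 -0.55837336]
```

View pics/dw.png

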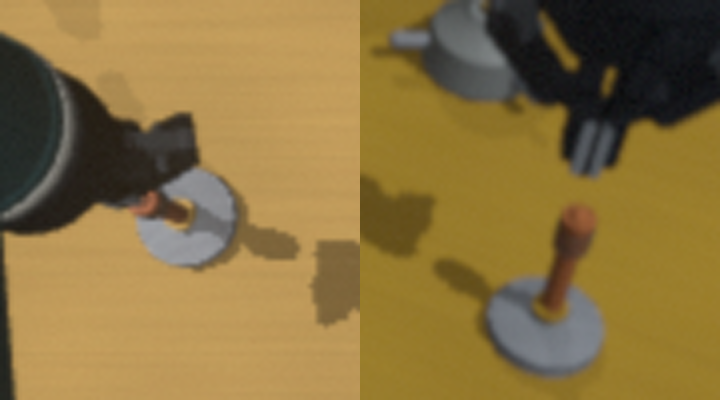

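The fingertips are at (590,172) and the probe top is at (577,212), which matches a 32 mm drop straight down along the vertical. I'll lower slightly and dwell.

Emit:
move_arm(
  series=[
    {"tx": 0, "ty": 0, "tz": 0.007, "wx": 0, "wy": 0, "wz": 0},
    {"tx": 0, "ty": 0, "tz": 0.007, "wx": 0, "wy": 0, "wz": 0},
    {"tx": 0, "ty": 0, "tz": 0.007, "wx": 0, "wy": 0, "wz": 0},
    {"tx": 0, "ty": 0, "tz": 0.007, "wx": 0, "wy": 0, "wz": 0},
    {"tx": 0, "ty": 0, "tz": 0.007, "wx": 0, "wy": 0, "wz": 0},
    {"tx": 0, "ty": 0, "tz": 0.007, "wx": 0, "wy": 0, "wz": 0},
    {"tx": 0, "ty": 0, "tz": 0.007, "wx": 0, "wy": 0, "wz": 0},
    {"tx": 0, "ty": 0, "tz": 0.007, "wx": 0, "wy": 0, "wz": 0},
  ],
)

```text
clock: 8.58
eef_pos: [516.9, 280.3, 145.5]
tool_rot: [-3.142, 0.0, -2.932]
wrist_force: [0.2, 0.7, -0.4]
width: -0.0
grasp_force: 0.0
```

Emit:
move_arm(
  series=[
    {"tx": 0, "ty": 0, "tz": 0, "wx": 0, "wy": 0, "wz": 0},
    {"tx": 0, "ty": 0, "tz": 0, "wx": 0, "wy": 0, "wz": 0},
    {"tx": 0, "ty": 0, "tz": 0, "wx": 0, "wy": 0, "wz": 0},
    {"tx": 0, "ty": 0, "tz": 0, "wx": 0, "wy": 0, "wz": 0},
    {"tx": 0, "ty": 0, "tz": 0, "wx": 0, "wy": 0, "wz": 0},
    {"tx": 0, "ty": 0, "tz": 0, "wx": 0, "wy": 0, "wz": 0},
    {"tx": 0, "ty": 0, "tz": 0, "wx": 0, "wy": 0, "wz": 0},
    {"tx": 0, "ty": 0, "tz": 0, "wx": 0, "wy": 0, "wz": 0},
  ],
)

```text
clock: 9.25
eef_pos: [516.9, 280.4, 145.4]
tool_rot: [-3.142, -0.0, -2.932]
wrist_force: [0.1, -0.2, 0.3]
width: -0.004
grasp_force: 0.0
```

Emit:
move_arm(
  series=[
    {"tx": 0, "ty": 0, "tz": 0, "wx": 0, "wy": 0, "wz": 0},
    {"tx": 0, "ty": 0, "tz": 0, "wx": 0, "wy": 0, "wz": 0},
    {"tx": 0, "ty": 0, "tz": 0, "wx": 0, "wy": 0, "wz": 0},
    {"tx": 0, "ty": 0, "tz": 0, "wx": 0, "wy": 0, "wz": 0},
    {"tx": 0, "ty": 0, "tz": 0, "wx": 0, "wy": 0, "wz": 0},
    {"tx": 0, "ty": 0, "tz": 0, "wx": 0, "wy": 0, "wz": 0},
    {"tx": 0, "ty": 0, "tz": 0, "wx": 0, "wy": 0, "wz": 0},
    {"tx": 0, "ty": 0, "tz": 0, "wx": 0, "wy": 0, "wz": 0},
  ],
)

```text
clock: 9.92
eef_pos: [516.9, 280.3, 145.5]
tool_rot: [-3.142, -0.0, -2.932]
wrist_force: [-0.2, -0.3, 0.3]
width: -0.002
grasp_force: 0.0
```

Emit:
move_arm(
  series=[
    {"tx": 0, "ty": 0, "tz": 0, "wx": 0, "wy": 0, "wz": 0},
    {"tx": 0, "ty": 0, "tz": 0, "wx": 0, "wy": 0, "wz": 0},
    {"tx": 0, "ty": 0, "tz": 0, "wx": 0, "wy": 0, "wz": 0},
    {"tx": 0, "ty": 0, "tz": 0, "wx": 0, "wy": 0, "wz": 0},
    {"tx": 0, "ty": 0, "tz": 0, "wx": 0, "wy": 0, "wz": 0},
    {"tx": 0, "ty": 0, "tz": 0, "wx": 0, "wy": 0, "wz": 0},
    {"tx": 0, "ty": 0, "tz": 0, "wx": 0, "wy": 0, "wz": 0},
    {"tx": 0, "ty": 0, "tz": 0, "wx": 0, "wy": 0, "wz": 0},
  ],
)

```text
clock: 10.58
eef_pos: [516.9, 280.3, 145.5]
tool_rot: [-3.141, -0.0, -2.932]
wrist_force: [-0.5, -0.6, 0.5]
width: -0.0
grasp_force: 0.0
```

Emit:
move_arm(
  series=[
    {"tx": 0, "ty": 0, "tz": -0.05, "wx": 0, "wy": 0, "wz": 0},
    {"tx": 0, "ty": 0, "tz": -0.1, "wx": 0, "wy": 0, "wz": 0},
    {"tx": 0.04, "ty": 0, "tz": -0.24, "wx": 0, "wy": 0, "wz": 0},
    {"tx": 0.04, "ty": 0, "tz": -0.24, "wx": 0, "wy": 0, "wz": 0},
    {"tx": 0.04, "ty": 0, "tz": -0.24, "wx": 0, "wy": 0, "wz": 0},
    {"tx": 0.04, "ty": 0, "tz": -0.24, "wx": 0, "wy": 0, "wz": 0},
    {"tx": 0.04, "ty": 0, "tz": -0.24, "wx": 0, "wy": 0, "wz": 0},
    {"tx": 0.04, "ty": 0, "tz": -0.24, "wx": 0, "wy": 0, "wz": 0},
  ],
)

```text
clock: 11.25
eef_pos: [487.2, 273.9, 324.8]
tool_rot: [-3.141, -0.001, -2.932]
wrist_force: [-0.0, -0.2, -0.5]
width: 0.002
grasp_force: 0.0
```

```bash
python3 - <<'E'
from h import *
st=robot.read_state(); print(st["clock"],st["eef_pos"],abs(st["joint_velocities"]).max())
for t in("short_probe","tall_probe","hub","jar"): snap("scene"); print(t,robot.boxes_of("scene",t)[:1])
print(robot.close_job())
E
```

```text
11.25 [487.16886296 273.93884697 324.76255274] 0.02460452014500777
short_probe [{'rect': [366.3, 229.2, 395.1, 275.9], 'confidence': 0.72}]
tall_probe [{'rect': [264.3, 186.1, 286.8, 250.0], 'confidence': 0.97}]
hub [{'rect': [342.0, 176.3, 378.3, 207.0], 'confidence': 0.63}]
jar [{'rect': [300.1, 311.4, 347.7, 370.0], 'confidence': 0.64}]
the job is handed in; nothing more can be done
None
```

The job is handed in, with no verdict returned: the rocker is pressed fully over, the closed fingertips held about 26 mm above the shorter probe for over 2 s, and the hand drew back about 18 cm with no sign of contact with anything but the switch.

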